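# Draw a roller from a slanted bush and chock it on the bench

### The arm

A 6-joint arm with a two-finger parallel gripper is mounted at the origin on a cart in front of the work surface, level with it; the furniture and walls round the work are solid. World frame = base frame: x ahead of the robot, y to its left, z up, the work surface at z = 0. Lengths are in m, angles in rad, forces in N, time in s.
With the tool pointing down it reaches from about 0.325 to 0.85 m from the base axis. Payload 4.4 kg.
Tool frame: the origin (TCP) lies on the centre line of the jaws, within the pads' length; the fingertips stand 25 mm ahead of it and the grasp point (between the pads) lies 6 mm ahead of it (robot.nose_length is the z of the fingertips in the tool frame, in m); z points along the fingers, y is the direction in which the jaws open and shut (so a half turn about z gives the same grasp; the last joint's range is limited). The gripper opens to 94 mm and grips with 3 to 60 N. Pads are 16 mm wide; open, the fingers measure 119 mm over their backs; the gripper's body (75 mm by 177 mm) begins 78 mm behind the grasp point.
Start: joints at [-1.47, 0.207, 1.542, -0, 1.393, -0.15], TCP at [0.143, -0.557, 0.23] pointing down, gripper open.
Joint ranges: [-2.73, 2.73], [-0.86, 2.22], [0.23, 2.46], [-1.11, 4.25], [0.08, 2.63], [-2.82, 2.82]. Speed limits (rad/s): [2.79, 2.79, 3.14, 3.14, 3.14, 3.14].

### API

Orientations are given as a unit quaternion [x, y, z, w].
In Python, from station import robot gives the robot as it stands. Calls block until the motion is done:
- robot.move_pose(position, orientation): joint-space move of the TCP to a pose.
- robot.movel(position, velocity=0.15, frame=None, stop_force=None): straight line of the TCP; frame=None keeps the orientation; velocity is the mean speed in m/s. With stop_force (N) it stops when the force on the tool has changed by that much, and returns True; else False.
- robot.set_joints(angles): joint-space move.
- robot.open() and robot.grab(grasp_force=None): open the fingers fully, or close them until they stop; grasp_force is the grip in N (None keeps the last).
- robot.sleep(seconds).
- robot.inverse_kinematics(position, orientation): joint angles nearest the present ones, or None.
- robot.snapshot(name): name is "scene" or "side" or "wrist"; returns a dict with "img" (384x512x3 uint8, red, green, blue), "range_z" (384x512 float32, m along the optical axis (not along the pixel's ray), 0 where there is no reading), "intrinsics" (3x3 intrinsics, pixels), "eye" and "rotation" of the camera in the world; the wrist camera has in their place "tool_from_camera" (4x4, takes a point from camera to tool coordinates, whose origin is the TCP and whose axes are the flange's). Camera axes: x right, y up, looking along -z (the intrinsics and any distortion apply to the point x, -y, -z); pixel columns grow to the right and rows downward; lengths in m; the calibration is good to about 2 mm. A picture is of the moment at which its call begins: read the wrist's pose just before it.
A pose or a line that the arm cannot do raises robot.Unreachable and nothing moves.
- robot.close_job(): hands the job in, once; it reports no verdict.
Readings, each from a call of its own:
- robot.get_clock(): time.
- robot.get_qpos(): joint angles.
- robot.get_qd(): joint speeds.
- robot.get_effort(): joint torques, N m.
- robot.get_tool_pos(): TCP position.
- robot.get_orientation(): TCP orientation.
- robot.get_force(): force on the tool from outside, world axes, zero at the start.
- robot.get_moment(): the same for the moment, N m.
- robot.get_grip_width(): finger opening in m.
Only numpy, scipy, OpenCV 4.12 (cv2) and the standard library are available. Lean on these libraries where they do the work, as an engineer would, in place of code of your own. Each camera call takes 0.05 s, during which the arm holds its last target. There are 200 camera calls.

### The job

Draw the steel roller straight out of the slanted bush without wrenching it, and lay it gently on the bench along the two steel angle stops, centred between them, on the side that their upright faces look to. Then set the wooden block flat on the bench with one of its sides or ends pushed squarely up against the middle of the roller, so that the roller is trapped against both stops and cannot roll away. Leave the other things on the bench where they are.

Things in the scene. Friction and masses are not known exactly. Their poses are not given: they have to be found in the camera images.
- bracket: Grey bracket fixed to the bench: base plate 150 x 72 x 8 mm with a slanted bush, 80 mm long, 51 mm outside (57 mm at its mouth's collar). Origin on the bench, middle of the plate's front edge; the plate runs 150 mm along -x. +x: horizontal direction the bush opens to, roughly towards the robot; z up. The bush's axis rises 35 degrees (0.611 rad) towards +x.
- bush_mouth (a point): Centre of the bush's open mouth, 60 mm behind the bracket's origin (-x) and 80 mm above the bench. Its x axis points out of the bush along the bush's axis, 35 degrees above horizontal; its y axis is horizontal. The bore is 38 mm wide, blind, 72 mm deep.
- roller: Plain round steel roller, 34 mm thick, 190 mm long, about 0.45 kg, a thin dark line 15 mm from each end. Origin at its middle, x along its axis. It stands loose in the bush, held by gravity: about 70 mm inside (2 mm clearance all round), 120 mm sticking out, +x end uppermost, sagging 2 to 4 degrees from the bush's axis. It rolls very easily on the bench.
- stops: Two steel angle stops fixed to the bench, each 26 mm wide, 32 mm high, with a 45 mm foot behind. Their faces look to -x in one plane, roughly away from the robot, 130 mm apart centre to centre along y (104 mm of bare bench between). Origin on the bench in the plane of the faces, midway between; z up. A roller lying on the bench against both has its middle at x = -17, z = 17 mm.
- chock: Pine offcut, 60 mm (x) x 120 mm (y) x 34 mm (z), about 0.11 kg, lying flat and loose on the bench between the bracket and the stops. Origin at the centre of its underside.
- bolt: Bystander: large hexagon bolt standing loose on its head, 24 mm wide, 85 mm high. Origin at the centre of its underside.
- plier: Bystander: loose pliers, 170 mm long (along y), 53 mm wide, 16 mm high. Origin at the centre of their underside.
Mind the look-alikes: they are no part of the job. Several things look just like the chock: the one meant starts farthest to the robot's left.

How it is judged:
By the outcome, as a careful person would: the job done as asked, in the order asked, and still so for the second after the job is handed in, with the robot touching nothing.
It also fails if it takes over 61 s, if anything falls off the work surface, if the arm or the gripper's body presses on something with over 40 N, if the wrist force passes 120 N, or if a joint passes its speed limit or range.

## Working session

There is one attempt and no reset: what is moved stays moved. The work goes in short steps, each a Python script; the robot and the scene stay as the last script left them, time stands still between calls to the robot, and variables do not carry over. Pictures are saved under pics/ and viewed, about 8 in all and at most 12, crops included, and the job is handed in when it is done.

```bash
ls; mkdir -p pics
cat > h.py <<'E'
import numpy as np, cv2
from scipy.spatial.transform import Rotation as R
from station import robot
def snap(n):
    p=np.array(robot.get_tool_pos()); o=robot.get_orientation()
    s=robot.snapshot(n)
    if 'eye' in s:
        Rm=np.array(s['rotation']); 
        if Rm.shape!=(3,3): Rm=R.from_quat(Rm).as_matrix()
        s['T']=(Rm,np.array(s['eye']))
    else:
        M=np.array(s['tool_from_camera']); W=R.from_quat(o).as_matrix()
        s['T']=(W@M[:3,:3],W@M[:3,3]+p)
    return s
def cloud(s):
    K=np.array(s['intrinsics']);z=s['range_z'];v,u=np.mgrid[:z.shape[0],:z.shape[1]]
    c=np.stack([(u-K[0,2])/K[0,0]*z,-(v-K[1,2])/K[1,1]*z,-z],-1)
    w=c@s['T'][0].T+s['T'][1]; w[z<=0]=np.nan
    return w
def save(s,name): np.savez('%s.npz'%name,w=cloud(s),img=s['img'])
E
python3 - <<'E'
from h import *
ims=[]
for n in('scene','side'):
    s=snap(n);save(s,n);print([k for k in s if k not in('img','range_z','T')],s['intrinsics'],s['T'])
    cv2.imwrite('pics/%s.png'%n,cv2.resize(s['img'][...,::-1],(800,600),interpolation=cv2.INTER_CUBIC))
E
```

```text
pics
['intrinsics', 'eye', 'rotation'] [[413.25011025   0.         254.11930952]
 [  0.         413.25011025 193.54814553]
 [  0.           0.           1.        ]] (array([[-0.81265514,  0.30295838, -0.49780302],
       [-0.58273926, -0.42623968,  0.69190656],
       [-0.00256451,  0.85237078,  0.52293161]]), array([-0.19109189,  1.13600001,  0.84022008]))
['intrinsics', 'eye', 'rotation'] [[391.48499585   0.         252.53185688]
 [  0.         391.48499585 196.04345849]
 [  0.           0.           1.        ]] (array([[-0.9975406 ,  0.05763935, -0.03988043],
       [-0.06776633, -0.64780033,  0.75879012],
       [ 0.01790161,  0.75962651,  0.65011314]]), array([0.48730926, 1.00959369, 0.86462813]))
```

View pics/scene.png

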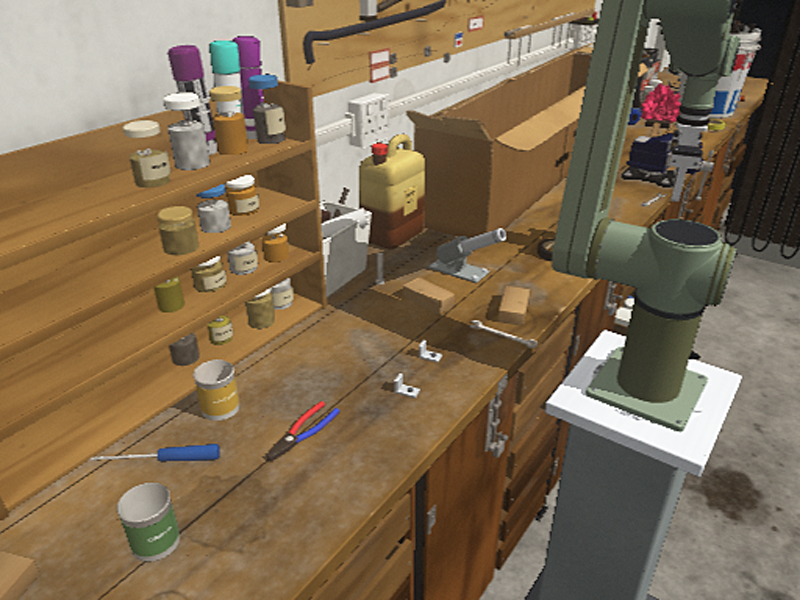

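View pics/side.png

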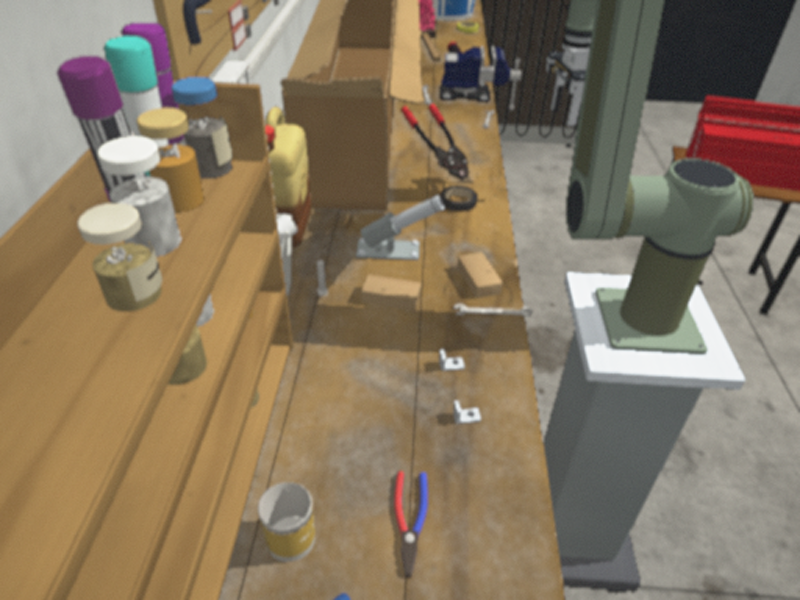

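Run:
```python
from h import *
d={}
for n,pts in(('scene',dict(stopA=(400,385),stopB=(428,352),blk1=(425,290),blk2=(515,303),blk3=(12,578),rolltip=(500,235),plate=(478,272),plier=(290,438),bolt=(380,265),table=(250,500))),('side',dict(stopA=(463,410),stopB=(447,360),blk1=(390,288),blk2=(480,272),tip=(438,204),plate=(405,250),plier=(410,530),bolt=(321,275)))):
    z=np.load(n+'.npz')
    for k,(u,v) in pts.items(): print(n,k,np.round(z['w'][int(v/1.5625),int(u/1.5625)],3))
# height map from both, 2 mm/px: x .2-.9, y -.6..0.6
pts=[];cols=[]
for n in('scene','side'):
    z=np.load(n+'.npz');pts.append(z['w'].reshape(-1,3));cols.append(z['img'].reshape(-1,3))
p=np.vstack(pts);c=np.vstack(cols)
m=(np.abs(p[:,0]-.55)<.4)&(np.abs(p[:,1])<.5)&(p[:,2]<.35)&(p[:,2]>-.02)
p=p[m];c=c[m];o=np.argsort(p[:,2]);p=p[o];c=c[o]
im=np.zeros((560,700,3),np.uint8)
# up = +x, left=+y ; 1.43mm/px
r=((.95-p[:,0])*700).astype(int);q=((.5-p[:,1])*700).astype(int)
for dr in(0,1):
  for dq in(0,1,):
    im[np.clip(r+dr,0,559),np.clip(q+dq,0,699)]=c[:,::-1]
cv2.imwrite('pics/top.png',im)
```

```text
scene stopA [0.406 0.297 0.013]
scene stopB [0.428 0.166 0.009]
scene blk1 [ 0.554 -0.017  0.037]
scene blk2 [ 0.35  -0.095  0.035]
scene blk3 [0.589 0.988 0.035]
scene rolltip [ 0.454 -0.201  0.142]
scene plate [ 0.517 -0.211  0.011]
scene plier [0.485 0.537 0.01 ]
scene bolt [ 0.699 -0.025  0.059]
scene table [ 0.443  0.676 -0.001]
side stopA [ 0.397  0.274 -0.004]
side stopB [0.427 0.158 0.006]
side blk1 [ 0.554 -0.022  0.034]
side blk2 [ 0.356 -0.096  0.034]
side tip [ 0.459 -0.19   0.149]
side plate [ 0.53  -0.197  0.011]
side plier [0.482 0.522 0.001]
side bolt [ 0.704 -0.028  0.053]
```

View pics/top.png

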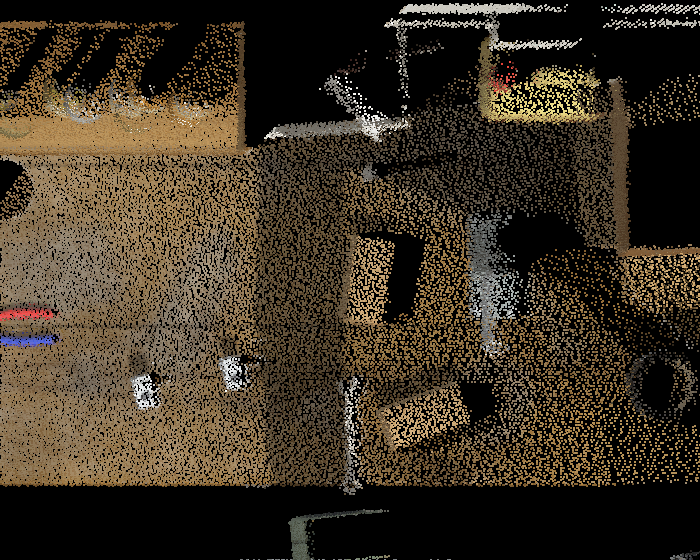

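```bash
cat >> h.py <<'E'
def tool(z,y):
    z=np.array(z,float);z/=np.linalg.norm(z);y=np.array(y,float);y-=z*(y@z);y/=np.linalg.norm(y)
    return R.from_matrix(np.c_[np.cross(y,z),y,z]).as_quat()
def ax(az,el): return np.array([np.cos(az)*np.cos(el),np.sin(az)*np.cos(el),np.sin(el)])
E
python3 - <<'E'
from h import *
s=robot.snapshot('wrist');print(np.round(s['tool_from_camera'],3),s['intrinsics'][0])
az=np.pi+.1;a=ax(az,np.radians(33)); side=np.array([-np.sin(az),np.cos(az),0])
P=np.array([.5,-.192,.11])
for el in(33,20,0):
  d=-np.array([-np.cos(az)*np.sin(np.radians(el)),-np.sin(az)*np.sin(np.radians(el)),np.cos(np.radians(el))])
  for sg in(1,-1):
    for back in(0,.12,.2):
      q=robot.inverse_kinematics(P-d*back,tool(d,sg*side));print(el,sg,back,np.round(d,2),None if q is None else np.round(q,2))
for sg in(1,-1):
  for yaw in (-.1,np.pi/2-.1):
    for zz in (.02,.3): print('stops',sg,yaw,robot.inverse_kinematics([.447,.23,zz],tool([0,0,-1],sg*ax(yaw,0))),)
c=cv2.resize(np.load('scene.npz')['img'][330:,:60],None,fx=6,fy=6)
cv2.imwrite('pics/blk3.png',c[...,::-1])
E
```

```text
[[-0.001  0.968  0.249  0.072]
 [ 1.     0.     0.001  0.001]
 [ 0.001  0.249 -0.968 -0.155]
 [ 0.     0.     0.     1.   ]] [328.54254271   0.         255.05820377]
33 1 0 [-0.54 -0.05 -0.84] [-0.38  0.62  1.35 -0.26  1.7   1.13]
33 1 0.12 [-0.54 -0.05 -0.84] [-0.34  0.64  1.09 -0.25  1.93  1.11]
33 1 0.2 [-0.54 -0.05 -0.84] [-0.32  0.7   0.86 -0.26  2.1   1.08]
33 -1 0 [-0.54 -0.05 -0.84] [-0.38  0.62  1.35 -0.26  1.7  -2.01]
33 -1 0.12 [-0.54 -0.05 -0.84] [-0.34  0.64  1.09 -0.25  1.93 -2.04]
33 -1 0.2 [-0.54 -0.05 -0.84] [-0.32  0.7   0.86 -0.26  2.1  -2.06]
20 1 0 [-0.34 -0.03 -0.94] [-0.43  0.47  1.5  -0.17  1.48  1.09]
20 1 0.12 [-0.34 -0.03 -0.94] [-0.4   0.43  1.31 -0.16  1.71  1.08]
20 1 0.2 [-0.34 -0.03 -0.94] [-0.38  0.44  1.14 -0.16  1.87  1.07]
20 -1 0 [-0.34 -0.03 -0.94] [-0.43  0.47  1.5  -0.17  1.48 -2.05]
20 -1 0.12 [-0.34 -0.03 -0.94] [-0.4   0.43  1.31 -0.16  1.71 -2.06]
20 -1 0.2 [-0.34 -0.03 -0.94] [-0.38  0.44  1.14 -0.16  1.87 -2.07]
0 1 0 [-0. -0. -1.] [-0.53  0.26  1.75 -0.    1.14  0.94]
0 1 0.12 [-0. -0. -1.] [-0.53  0.12  1.64 -0.    1.38  0.94]
0 1 0.2 [
[... 488 characters left out ...]
02887843e-01  3.40096561e-01  1.87351271e+00 -4.44089210e-16
  9.27983384e-01 -1.16790848e+00]
stops 1 1.4707963267948965 [ 3.02887843e-01  3.18068059e-03  1.62148315e+00 -4.44089210e-16
  1.51692882e+00 -1.16790848e+00]
stops -1 -0.1 [ 3.02887843e-01  3.40096561e-01  1.87351271e+00 -4.44089210e-16
  9.27983384e-01 -2.73870481e+00]
stops -1 -0.1 [ 3.02887843e-01  3.18068059e-03  1.62148315e+00 -4.44089210e-16
  1.51692882e+00 -2.73870481e+00]
stops -1 1.4707963267948965 [ 3.02887843e-01  3.40096561e-01  1.87351271e+00 -4.44089210e-16
  9.27983384e-01  1.97368417e+00]
stops -1 1.4707963267948965 [ 3.02887843e-01  3.18068059e-03  1.62148315e+00 -4.44089210e-16
  1.51692882e+00  1.97368417e+00]
```

View pics/blk3.png

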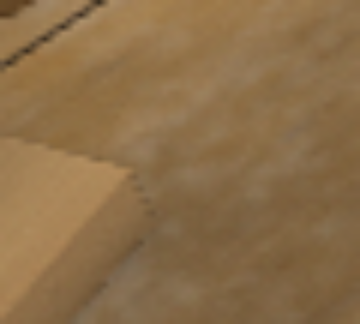

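Run:
```python
from h import *
az=np.pi+.1;side=np.array([-np.sin(az),np.cos(az),0]);el=np.radians(33)
d=-np.array([-np.cos(az)*np.sin(el),-np.sin(az)*np.sin(el),np.cos(el)])
P=np.array([.49,-.192,.115])
robot.move_pose([.45,-.15,.34],tool([0,0,-1],side))
robot.move_pose(P-.17*d,tool(d,side))
s=snap('wrist');save(s,'w1');cv2.imwrite('pics/w1.png',cv2.resize(s['img'][...,::-1],(800,600),interpolation=cv2.INTER_CUBIC))
print(robot.get_clock(),s['intrinsics'])
```

```text
2.8917 [[328.54254271   0.         255.05820377]
 [  0.         328.54254271 194.53090302]
 [  0.           0.           1.        ]]
```

View pics/w1.png

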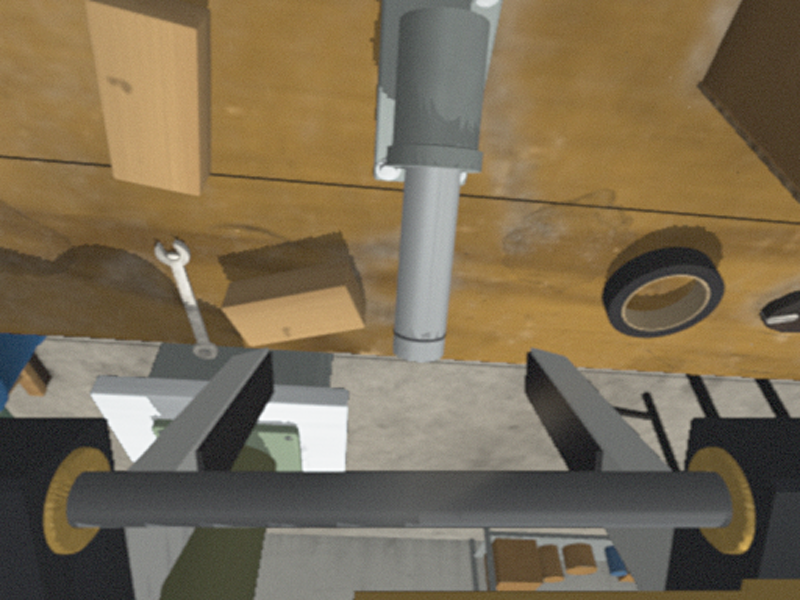

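The wrist view shows the roller from the collar at about (430,168) down to its end at (418,358), with its dark line at row 337. The block to use is at top left. Next I fit the cylinders and the block's top face.

```bash
cat >> h.py <<'E'
from scipy.optimize import least_squares
def cyl(p,r,p0,a0):
    p=p[np.isfinite(p).all(1)]
    e1=np.cross(a0,[0,0,1.]);e1/=np.linalg.norm(e1);e2=np.cross(a0,e1)
    def un(x):
        a=a0+x[2]*e1+x[3]*e2;a/=np.linalg.norm(a);return p0+x[0]*e1+x[1]*e2,a
    def f(x):
        c,a=un(x);return (np.linalg.norm(np.cross(p-c,a),axis=1)-r)*1000
    s=least_squares(f,np.zeros(4),loss='soft_l1');c,a=un(s.x)
    return c,a,np.median(np.abs(f(s.x))),len(p)
def mad(w,c,a,r,lo,hi):
    q=w.reshape(-1,3)-c;t=q@a;m=(np.abs(np.linalg.norm(np.cross(q,a),axis=1)-r)<.004)&(t>lo)&(t<hi);return w.reshape(-1,3)[m]
E
python3 - <<'E'
from h import *
z=np.load('w1.npz');w=z['w']
g=lambda u0,u1,v0,v1:w[int(v0/1.5625):int(v1/1.5625),int(u0/1.5625):int(u1/1.5625)].reshape(-1,3)
a0=ax(np.pi+.1,.56)
def rep(n,c,a,e,k): 
    print(n,np.round(c,4),'az-pi %.2f el %.2f deg'%(np.degrees(np.arctan2(-a[1],-a[0])),np.degrees(np.arcsin(a[2]))),'err mm',round(e,2),k)
p=g(405,446,190,325);p0=np.nanmean(p,0)
c,a,e,k=cyl(p,.017,p0,a0);rep('roller',c,a,e,k)
q=g(390,470,160,372);q=q[np.isfinite(q).all(1)];t=(q-c)@a;m=np.linalg.norm(np.cross(q-c,a),axis=1)<.02
tip=c+a*np.percentile(t[m],99.7);print('tip',tip,'middle',tip-.095*a)
b=g(405,478,40,140);cb,ab,e,k=cyl(b,.0255,np.nanmean(b,0),a0);rep('bush',cb,ab,e,k)
for n in('scene','side'):
    p=mad(np.load(n+'.npz')['w'],c,a,.017,-.05,.05);print(n,len(p));
    if len(p)>30: rep(n,*cyl(p,.017,c,a))
# block tops
for n,W in(('scene',None),('side',None),('w1',None)):
    W=np.load(n+'.npz')['w'].reshape(-1,3)
    t=W[(np.abs(W[:,0]-.555)<.1)&(np.abs(W[:,1]+.02)<.07)&(W[:,2]>.025)&(W[:,2]<.045)]
    if len(t)>20:
        r=cv2.minAreaRect((t[:,:2]*1000).astype(np.float32));print(n,'block',r,len(t),np.median(t[:,2]))
    t=W[(np.abs(W[:,0]-.42)<.08)&(np.abs(W[:,1]-.23)<.12)&(W[:,2]>.012)&(W[:,2]<.045)]
    for lo,hi in((.1,.23),(.23,.35)):
        tt=t[(t[:,1]>lo)&(t[:,1]<hi)]
        if len(tt)>5:print(n,'stop',cv2.minAreaRect((tt[:,:2]*1000).astype(np.float32)),len(tt))
E
```

```text
roller [ 0.5112 -0.2081  0.1059] az-pi 0.94 el 31.37 deg err mm 0.42 2249
tip [ 0.45463134 -0.20907052  0.14033684] middle [ 0.53573578 -0.2077377   0.09088694]
bush [ 0.5909 -0.2064  0.057 ] az-pi 1.21 el 35.08 deg err mm 0.43 2926
scene 158
scene [ 0.5109 -0.2087  0.1054] az-pi 1.21 el 30.95 deg err mm 1.44 158
side 225
side [ 0.5109 -0.2072  0.1054] az-pi 1.83 el 31.72 deg err mm 1.1 225
scene block ((548.7810668945312, -25.077259063720703), (67.02302551269531, 122.51780700683594), 84.52511596679688) 307 0.034240042174142116
scene stop ((416.61688232421875, 174.26681518554688), (27.734508514404297, 43.5116081237793), 87.25901794433594) 34
scene stop ((393.8543395996094, 296.8611145019531), (33.58702850341797, 25.41083335876465), 10.040130615234375) 39
side block ((551.5758056640625, -22.999298095703125), (67.15393829345703, 121.78060150146484), 83.14053344726562) 459 0.03389344849394815
side stop ((437.51812744140625, 172.16290283203125), (7.342927932739258, 29.68500328063965), 14.780452728271484) 35
side stop ((401.2498474121094, 302.6207580566406), (25.109344482421875, 33.920413970947266), 78.7483901977539) 44
w1 block ((551.62255859375, -27.18291473388672), (60.132057189941406, 120.60801696777344), 80.61168670654297) 7488 0.03514355709650449
```

Run:
```python
from h import *
az=np.pi+np.radians(1.1);a=ax(az,np.radians(31.4));side=np.array([-np.sin(az),np.cos(az),0]);d=-np.cross(a,side); d*=-np.sign(d[2])
mid=np.array([.5357,-.2077,.0909]);T=mid+.005*a-.010*d;q=tool(d,side);print(d)
robot.move_pose(T-.08*d,q)
print('hit',robot.movel(T,velocity=.1,stop_force=8),robot.get_tool_pos(),T)
f0=np.array(robot.get_force())
robot.grab(30);robot.sleep(.3)
print('w',robot.get_grip_width(),'f',f0,robot.get_force(),robot.get_moment(),robot.get_clock())
```

```text
[-0.52091362 -0.01000205 -0.8535508 ]
hit False [ 0.53750288 -0.20785604  0.10287463] [ 0.53664217 -0.20768191  0.10204056]
w 0.03356474832218648 f [0.51979842 0.18308685 0.02002425] [-0.37143904 -0.07868732  1.16523653] [ 0.18999702 -0.04624766  0.02361176] 5.55
```

Run:
```python
from h import *
u=ax(np.pi+np.radians(1.1),np.radians(33.3))
for i in range(4):
    p=np.array(robot.get_tool_pos())
    h=robot.movel(p+.022*u,velocity=.06,stop_force=12)
    print(h,robot.get_tool_pos(),np.round(robot.get_force(),2),np.round(robot.get_moment(),2),robot.get_grip_width(),robot.get_clock())
    if h: break
s=snap('wrist');save(s,'w2');cv2.imwrite('pics/w2.png',s['img'][...,::-1])
```

```text
False [ 0.51770212 -0.20794011  0.11401624] [-0.93  0.55 -3.99] [ 0.02 -0.61  0.01] 0.03334828081226746 6.0667
False [ 0.49928609 -0.20836406  0.12643681] [ 0.01  1.4  -4.28] [ 0.04 -0.63 -0.02] 0.033171594072328926 6.5917
False [ 0.4808935  -0.20879454  0.13886204] [-0.15  0.15 -3.97] [ 0.06 -0.59  0.  ] 0.0333317165000587 7.1083
False [ 0.46250205 -0.20921267  0.15126792] [-0.59  0.8  -3.76] [ 0.1  -0.62  0.02] 0.03310964456460183 7.625
```

View pics/w2.png

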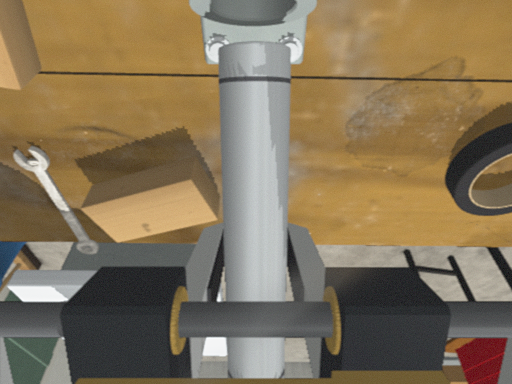

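Run:
```python
from h import *
w=np.load('w2.npz')['w'];p=np.array(robot.get_tool_pos());M=R.from_quat(robot.get_orientation()).as_matrix()
a0=ax(np.pi+np.radians(1.1),np.radians(31.4))
q=w[90:215,230:280].reshape(-1,3);c,a,e,k=cyl(q,.017,np.nanmean(q,0),a0)
x=w[30:215,210:300].reshape(-1,3);x=x[np.isfinite(x).all(1)];t=(x-c)@a;m=np.linalg.norm(np.cross(x-c,a),axis=1)<.0185
ts=np.sort(t[m]);print(ts[:200:20])
end=c+a*np.percentile(t[m],.3);mid=end+.095*a
print('tool frame: axis',M.T@a,'mid',M.T@(mid-p),'err',e)
np.savez('grip.npz',a=M.T@a,mid=M.T@(mid-p))
u=ax(np.pi+np.radians(1.1),np.radians(40))
robot.movel(p+.04*u,velocity=.12)
robot.move_pose([.43,0.,.24],tool([0,0,-1],[0,-1,0]))
robot.move_pose([.435,.23,.22],tool([0,0,-1],[0,-1,0]))
robot.sleep(.2)
s=snap('wrist');save(s,'w3');cv2.imwrite('pics/w3.png',cv2.resize(s['img'][...,::-1],(800,600)))
print(robot.get_clock(),robot.get_grip_width())
```

```text
[-0.04726858 -0.04671807 -0.04650008 -0.04638488 -0.04628143 -0.04616604
 -0.04603944 -0.04591943 -0.04580339 -0.04569271]
tool frame: axis [-0.99998215  0.00553047 -0.00226026] mid [0.00358587 0.0008479  0.00985472] err 0.38915673591431377
10.2083 0.03326960688456735
```

View pics/w3.png

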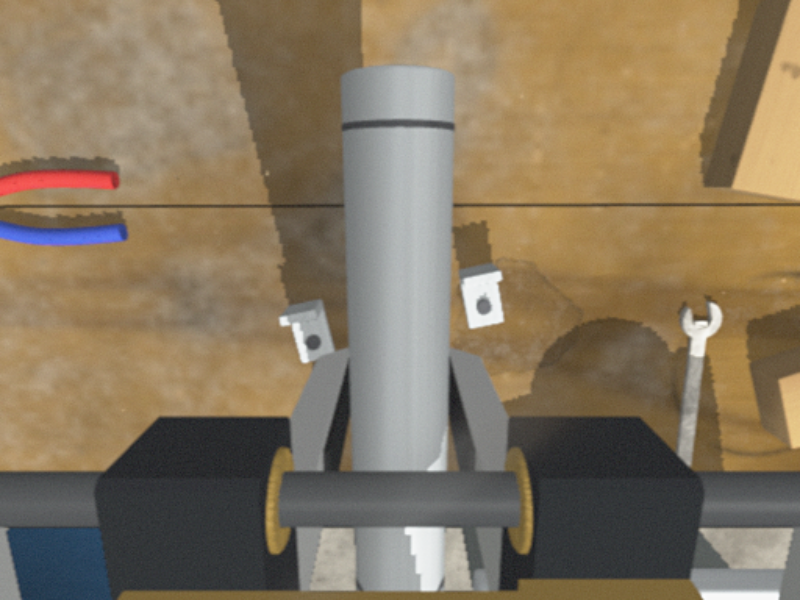

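Both stops are visible: left upright (280,320)-(325,303), right (462,277)-(502,268), with their feet towards the robot. Next I get the face plane from the cloud.

Run:
```python
from h import *
w=np.load('w3.npz')['w']
C=[]
for n,(u0,u1,v0,v1) in dict(L=(265,345,285,375),R=(450,515,255,340)).items():
    p=w[int(v0/1.5625):int(v1/1.5625),int(u0/1.5625):int(u1/1.5625)].reshape(-1,3);p=p[(p[:,2]>-.01)&(p[:,2]<.05)]
    up=p[p[:,2]>.026]; ft=p[(p[:,2]>.0025)]
    print(n,len(up),'top z',np.percentile(up[:,2],[5,50,95]),'\n upright',cv2.minAreaRect((up[:,:2]*1000).astype(np.float32)),'\n all',cv2.minAreaRect((ft[:,:2]*1000).astype(np.float32)),len(ft))
    print(cv2.boxPoints(cv2.minAreaRect((up[:,:2]*1000).astype(np.float32))).round(1).tolist())
    print(cv2.boxPoints(cv2.minAreaRect((ft[:,:2]*1000).astype(np.float32))).round(1).tolist())
```

```text
L 181 top z [0.02749409 0.03290575 0.03413594] 
 upright ((410.14263916015625, 297.8197326660156), (7.527286052703857, 26.146642684936523), 10.53161907196045) 
 all ((390.8605651855469, 301.59228515625), (58.81499481201172, 71.38046264648438), 88.16767120361328) 954
[[404.1000061035156, 310.0], [408.79998779296875, 284.29998779296875], [416.20001220703125, 285.70001220703125], [411.5, 311.3999938964844]]
[[354.20001220703125, 273.29998779296875], [425.6000061035156, 271.1000061035156], [427.5, 329.79998779296875], [356.1000061035156, 332.1000061035156]]
R 187 top z [0.02811211 0.03280018 0.03388116] 
 upright ((437.1848449707031, 170.9813690185547), (6.992687225341797, 25.635068893432617), 11.950451850891113) 
 all ((416.665283203125, 165.38209533691406), (47.36885452270508, 63.69874954223633), 89.73713684082031) 1008
[[431.1000061035156, 182.8000030517578], [436.3999938964844, 157.6999969482422], [443.29998779296875, 159.1999969482422], [438.0, 184.1999969482422]]
[[384.70001220703125, 141.8000030517578], [448.3999938964844, 141.60000610351562], [448.6000061035156, 188.89999389648438], [384.8999938964844, 189.1999969482422]]
```

```bash
cat >> h.py <<'E'
th=np.radians(12.06);n=ax(th,0);t=np.array([-n[1],n[0],0]);F=np.array([.4269,.2351,0])
E
python3 - <<'E'
from h import *
q=tool([0,0,-1],n-.0055*t);M=R.from_quat(q).as_matrix();off=M@np.array([.0036,.0008,.00985])
D=F+.017*n-off   # tcp for roller mid at contact, z add .017
print('xt.t',M[:,0]@t,q,robot.inverse_kinematics(D+[0,0,.03],q))
robot.move_pose(D+.010*n+[0,0,.12],q)
robot.movel(D+.010*n+[0,0,.030],velocity=.1,stop_force=15)
robot.sleep(.2);print(robot.get_tool_pos(),D+.010*n+[0,0,.030],robot.get_force())
p=D+.010*n+[0,0,.019]
print('down',robot.movel(p,velocity=.02,stop_force=3),robot.get_tool_pos(),p,robot.get_force(),robot.get_clock())
E
```

```text
xt.t 0.9999848753431401 [0.63104905 0.77574293 0.         0.        ] [ 3.14611030e-01  3.02958150e-01  1.86932585e+00 -4.44089210e-16
  9.69308650e-01  1.09624267e-01]
[0.45386883 0.2372787  0.04059399] [0.45325364 0.2370538  0.03985   ] [ 0.20851839  0.102631   -3.6269533 ]
down False [0.4532483  0.23704933 0.02876241] [0.45325364 0.2370538  0.02885   ] [-0.79173025 -0.77494403 -4.79119645] 13.7167
```

Run:
```python
from h import *
p=np.array(robot.get_tool_pos())
print('to stops',robot.movel(p-.016*n,velocity=.03,stop_force=5));p2=np.array(robot.get_tool_pos());print((p2-p)@n,robot.get_force(),robot.get_moment())
p2[:2]=p2[:2]+.0005*n[:2]
print('down',robot.movel(p2-[0,0,.005],velocity=.015,stop_force=3),robot.get_tool_pos(),robot.get_force(),robot.get_clock())
s=snap('side');save(s,'s2')
```

```text
to stops True
-0.008586649974690776 [ 2.82125953  0.68268066 -2.34811365] [ 0.08008741 -0.62794871  0.03199094]
down True [0.4449588  0.23519219 0.02734781] [-0.29762852 -0.15941477  4.52978756] 14.3333
```

Run:
```python
from h import *
robot.open();p=np.array(robot.get_tool_pos());print(p,robot.get_force())
robot.movel(p+[0,0,.1],velocity=.15)
q=tool([0,0,-1],n)
robot.move_pose(p+[0,0,.17]+.03*n-.0*t,q);robot.sleep(.1)
for k in('wrist','scene'):
    s=snap(k);save(s,'r_'+k);w=cloud(s).reshape(-1,3)
    c0=F+.017*n+[0,0,.017];m=(np.abs((w-c0)@t)<.12)&(np.abs((w-c0)@n)<.04)&(w[:,2]>.012)&(w[:,2]<.045)
    x=w[m]; x=x[(np.linalg.norm(np.cross(x-c0,t),axis=1)<.021)]
    r=cv2.minAreaRect((x[:,:2]*1000).astype(np.float32));print(k,len(x),r)
    xx=x[np.abs((x-c0)@t)<.09]
    try:
        c,a,e,N=cyl(xx,.017,c0,t);print('n-off',(c-c0)@n,'z',c[2],'yaw',np.degrees(np.arcsin(a@n)),e,'t range',np.percentile((x-c0)@t,[.5,99.5]))
    except Exception as E: print(E)
print(robot.get_clock())
cv2.imwrite('pics/w4.png',cv2.resize(np.load('r_wrist.npz')['img'][...,::-1],(800,600)))
```

```text
[0.4446385  0.23508921 0.02668909] [-0.07493336  0.32674186 -0.50979408]
wrist 6290 ((441.7626037597656, 239.40451049804688), (37.50152587890625, 190.04483032226562), 11.98348617553711)
n-off 0.00031743148403803574 z 0.017683631123443955 yaw 0.07092958696734938 0.39203713049989 t range [-0.09207288  0.09510515]
scene 398 ((439.47100830078125, 239.9939727783203), (35.388633728027344, 194.6642608642578), 11.606497764587402)
n-off -0.0009299310628940036 z 0.017564308046062398 yaw 0.13542511010384847 0.9446580238345221 t range [-0.09344911  0.09842232]
16.8333
```

View pics/w4.png

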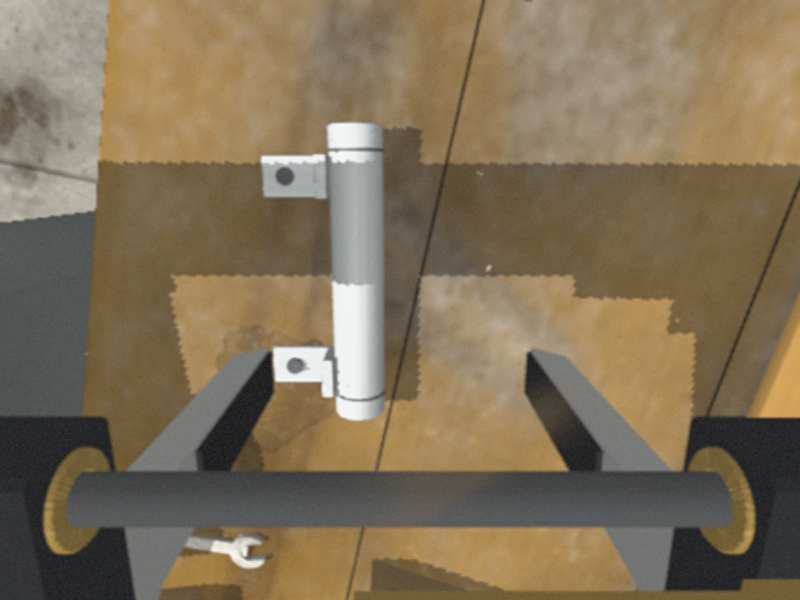

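Run:
```python
from h import *
b=ax(np.radians(-9.4),0);y=np.array([-b[1],b[0],0]);q=tool([0,0,-1],y)
T=np.array([.551,-.026,0])
robot.move_pose([.53,.1,.22],q)
robot.move_pose(T+[0,0,.12],q)
print('hit',robot.movel(T+[0,0,.028],velocity=.1,stop_force=8),robot.get_tool_pos())
robot.grab(20);robot.sleep(.2);print('w',robot.get_grip_width(),robot.get_tool_pos(),robot.get_force())
robot.movel(T+[0,0,.12],velocity=.12);robot.sleep(.1)
print('w',robot.get_grip_width(),robot.get_force())
s=snap('wrist');w=cloud(s);save(s,'w5')
p=np.array(robot.get_tool_pos());M=R.from_quat(robot.get_orientation()).as_matrix()
l=(w.reshape(-1,3)-p)@M; m=(np.abs(l[:,2]-.0)<.012)&(np.abs(l[:,1])<.04)&(np.abs(l[:,0])<.1);l=l[m]
print(np.percentile(l[:,2],[5,50,95]),l[:,0].min(),l[:,0].max());print(robot.get_clock())
cv2.imwrite('pics/w5.png',cv2.resize(s['img'][...,::-1],(800,600)))
```

```text
hit False [ 0.55176789 -0.0261037   0.02871579]
w 0.059980760254397095 [ 0.55108981 -0.02600627  0.02814621] [-0.23364541 -0.38070728  1.18252842]
w 0.059958130645760346 [0.14090474 0.35918682 0.0180396 ]
[-0.00786179 -0.00679443 -0.00543136] -0.059872349700439094 0.060214545943239085
21.8083
```

View pics/w5.png

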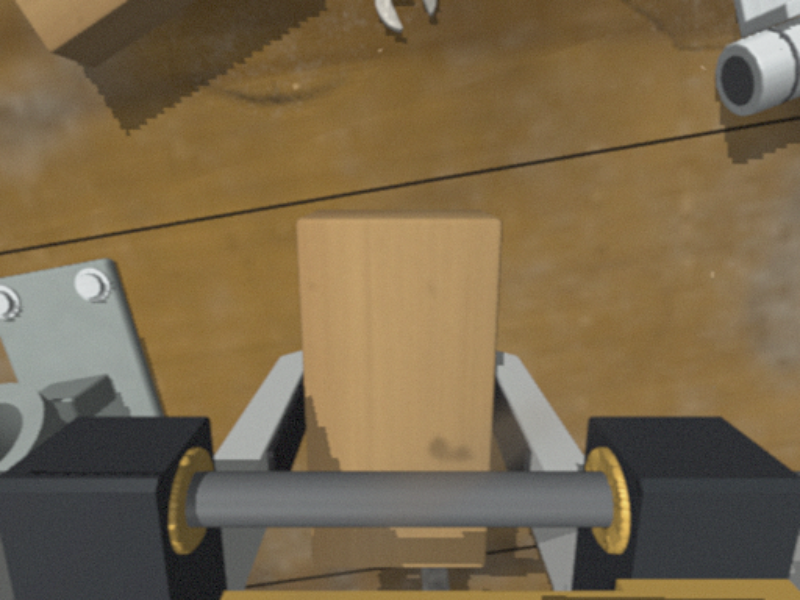

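Run:
```python
from h import *
q=tool([0,0,-1],t);G=F+.094*n+.001*t
robot.move_pose(G+.03*n+[0,0,.12],q)
robot.movel(G+.03*n+[0,0,.045],velocity=.12)
robot.movel(G+.02*n+[0,0,.0292],velocity=.05)
robot.sleep(.2)
p=np.array(robot.get_tool_pos());print(p,robot.get_force())
h=robot.movel(p-.025*n,velocity=.03,stop_force=4)
p2=np.array(robot.get_tool_pos());print('push',h,(p-p2)@n,(p2-F)@n,robot.get_force(),robot.get_moment(),robot.get_clock())
h=robot.movel(p2-[0,0,.003],velocity=.01,stop_force=2.5)
print('down',h,robot.get_tool_pos(),robot.get_force(),robot.get_clock())
```

```text
[0.53828888 0.25991993 0.02926335] [ 0.54701831 -0.28176246 -0.60209965]
push True 0.019957632646608384 0.09415859264792058 [2.12283891 0.11858365 0.95017155] [ 0.198416   -0.38903998 -0.01808058] 25.0833
down True [0.51889949 0.25576264 0.02807643] [ 0.01887131 -0.45589263  3.96559411] 25.2917
```

Run:
```python
from h import *
p=np.array(robot.get_tool_pos());print((p-F)@n)
h=robot.movel(p-.006*n,velocity=.02,stop_force=6)
p=np.array(robot.get_tool_pos());print('push',h,(p-F)@n,robot.get_force())
robot.sleep(.2);robot.open();p=np.array(robot.get_tool_pos())
robot.movel(p+[0,0,.12],velocity=.15)
robot.move_pose(p+[0,0,.2]-.02*n,tool([0,0,-1],t));robot.sleep(.2)
s=snap('wrist');save(s,'w6');w=cloud(s).reshape(-1,3)
cv2.imwrite('pics/w6.png',cv2.resize(s['img'][...,::-1],(800,600)))
c0=F+.017*n+[0,0,.017]
x=w[(np.linalg.norm(np.cross(w-c0,t),axis=1)<.021)&(np.abs((w-c0)@t)<.1)&(w[:,2]>.015)&((w-c0)@n<.012)]
c,a,e,N=cyl(x,.017,c0,t);print('roller n',(c-F)@n,'yaw',np.degrees(np.arcsin(a@n)),'t',np.percentile((x-F)@t,[.5,99.5]),e)
l=w-F;m=((l@n)>.032)&((l@n)<.17)&(np.abs(l@t)<.06)&(w[:,2]>.029)&(w[:,2]<.04)
k=np.c_[l[m]@n,l[m]@t]*1000;print('block',cv2.minAreaRect(k.astype(np.float32)),k.min(0),k.max(0),np.percentile(w[m][:,2],[2,50,98]),robot.get_clock())
```

```text
0.094286168814261
push True 0.09416561365889141 [ 1.55239222 -0.13750408  1.69426657]
roller n 0.0170115545501803 yaw 0.08652120500495741 t [-0.09209896  0.09510087] 0.44083179689000107
block ((93.47468566894531, 1.0742416381835938), (60.06546401977539, 119.15697479248047), 89.93316650390625) [ 33.90012306 -28.994578  ] [153.08546416  31.13847258] [0.03328569 0.03500928 0.03650008] 28.05
```

View pics/w6.png

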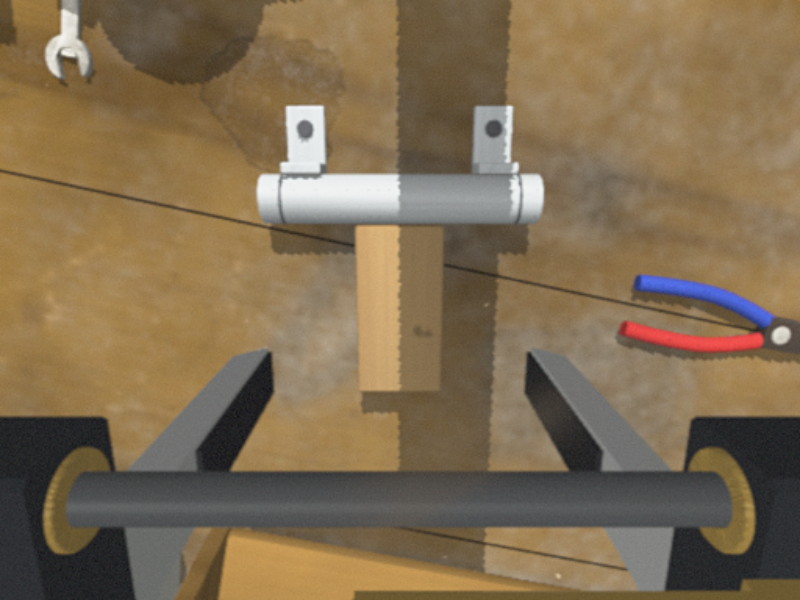

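```bash
python3 -c "
from h import *
print(robot.close_job(),robot.get_clock())"
```

```text
the job is handed in; nothing more can be done
the job is handed in; nothing more can be done
```

The roller is out of the bush and trapped against both stops by the wooden block. I handed the job in at about 28 s of the 61 s allowed.

- **Roller out:** I gripped it by its middle and drew it out along the bush's axis. Apart from the roller's own weight, the wrist force stayed below about 2 N.
- **Roller laid down:** I brought it lightly against both stops and lowered it to the bench on the side their faces look to. The last check put its middle 17.0 mm from the faces, square to them within 0.1°, and about 1.5 mm off centre.
- **Block placed:** It lies flat with its 60 mm end pushed lightly (4–6 N) against the middle of the roller. The last check put it within about 0.1° of square, 1 mm off centre, and its end 33.9 mm from the faces, where the roller's surface is at 34 mm. It did not move when I let go.
- **Other things:** I touched nothing else. The pliers, spanner and second block looked undisturbed in the pictures I viewed. I did not check the bolt after the start.

**Choice of block:** A third block stands farther left than the one I used, at about y = 0.99 m. It is out of reach and not between the bracket and the stops. I took the leftmost block lying between them.

No check failed. The wrist and scene cameras differed by about 1 mm on where the roller lay.

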